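# Release the bench scale's lock and tare it to the bowl

## Task

The small glass bowl of yolk stands on the dial scale, and the next ingredient is to be weighed into it. Push the scale's red lock post over from the red dot until its lever is fully at the green-dot end, so that the plate is free and the needle shows the bowl's weight; then tare the scale by pushing on a lug of the dial ring, turning it until the red zero mark is in line with the needle's tip to within half a division. Leave the bowl standing on the plate and the other things where they are.

Things in the scene. Friction and masses are not known exactly. Their poses are not given: they have to be found in the camera images.
- scale: Pale grey dial bench scale, fixed to the worktop. Origin on the worktop, z up; in its frame -x is the front (dial), +x the back (weighing plate), -y the side of the lock lever. Housing 235 x 135 mm, spans x -73..163 mm, top at z = 34 mm, red and green dots on top by the lever.
- dial_hub (a point): Fixed point on the dial's axis at the ring's underside, (-105, 0, 58) mm in the scale's frame (its axes are the scale's). The dial's axis leans 18 degrees from the scale's z towards its -x, so the face looks up and to the front. Below the ring only a 62 mm radius pedestal: in front and beside it a finger has free air down to the worktop.
- lock_lever (a joint): Lock lever on a vertical axis at (5, -40) mm in the scale's frame; its arm sticks out of the -y side. 0 = locked: arm leans 28 degrees to the back of straight out, by the red dot; plate blocked, needle at 0. Grows clockwise seen from above as the arm swings to the front; stop at 0.98 = free, by the green dot. The plate drops free at about 0.5. Stays where left; about 1 N at the post.
- lever_post (a point): Upright red post on the outer end of the lock lever, 78 mm from the lever's axis; 15 mm thick with a 19 mm head, from z = 16 to 58 mm above the worktop. This point is on its centre line at z = 46 mm.
- tare_ring (a joint): Angle of the dial ring, rad, clockwise positive seen from the face; the white face (36 divisions of 10 degrees) and the red zero mark turn with it. 0 = zero mark at 12 o'clock (towards the plate). Range -1.6 to 3.4; stays where left; about 1 N at a lug turns it. Ring 156 mm across, 17 mm thick, four black lugs at 45, 135, 225, 315 degrees from the zero mark.
- needle (a joint): Reading of the black needle under the dial's clear cover, rad, clockwise positive seen from the face, same zero as the ring (12 o'clock). It is geared to the plate: 0 while locked, 1.2 to 2.6 once the lever is free, settling within about a second. The scale is tared when tare_ring and needle are equal.
- needle_tip (a point): Tip of the needle, 54 mm from the dial's axis.
- zero_mark (a point): Inner end of the red zero mark (red bar 5.5 x 16 mm on the dial face), 54 mm from the dial's axis, level with the needle's tip. Its x axis points outward along the mark, its z axis along the dial's axis, up out of the face.
- lug_a (a point): Centre of the outer part of a black lug on the dial ring, 92 mm from the dial's axis, 45 degrees anticlockwise from the zero mark seen from the face. Lugs reach 72 to 100 mm from the axis, 16 mm wide along the rim and 16 mm high (8 mm above and below this point).
- lug_b (a point): Centre of the outer part of a black lug on the dial ring, 92 mm from the dial's axis, 135 degrees anticlockwise from the zero mark seen from the face. Lugs reach 72 to 100 mm from the axis, 16 mm wide along the rim and 16 mm high (8 mm above and below this point).
- lug_c (a point): Centre of the outer part of a black lug on the dial ring, 92 mm from the dial's axis, 225 degrees anticlockwise from the zero mark seen from the face. Lugs reach 72 to 100 mm from the axis, 16 mm wide along the rim and 16 mm high (8 mm above and below this point).
- lug_d (a point): Centre of the outer part of a black lug on the dial ring, 92 mm from the dial's axis, 315 degrees anticlockwise from the zero mark seen from the face. Lugs reach 72 to 100 mm from the axis, 16 mm wide along the rim and 16 mm high (8 mm above and below this point).
- plate: Round steel weighing plate, 150 mm across, centre at (85, 0) mm in the scale's frame, top at z = 60 mm; sinks up to 8 mm with the load once free. Origin on its axis, 60 mm below its top.
- yolk_bowl: Small clear glass bowl with yellow yolk, 116 mm across and 44 mm high, loose on the weighing plate. Origin at the centre of its underside. It must stay standing where it is on the plate.
- butter: Wrapped butter stick, 33 x 120 x 32 mm, to the left of the scale. Bystander.
- drum_cornflour: Yellow card drum, 75 mm across, 96 mm high, to the left of the scale. Bystander.
- pastry_carton: Pastry carton, 112 x 206 x 46 mm, to the right of the scale. Bystander.
- cutter_ring: Plain steel pastry ring, 71 mm across, 30 mm high, to the right of the scale. Bystander.

How it is judged:
On the way, in this order (a step that is already met when the one before it is completed fails the run):
1. the lock lever is over at its free end and the needle shows the bowl's weight (value of joint lock_lever above 0.85 rad and value of joint needle above 0.8 rad), for 0.2 s.
2. the zero mark is in line with the needle's tip (distance between zero_mark and needle_tip below 0.0047 m), for 0.2 s.
At the end, for the whole second after the job is handed in: The lock lever is at its free end (above 0.85 rad), the needle shows the bowl's weight, the red zero mark is within half a division (5 degrees, 4.7 mm at the needle's tip) of the needle, all at rest, and the bowl stands upright on the plate within 30 mm of its centre (all of step 1 and distance between zero_mark and needle_tip below 0.0047 m and velocity of joint tare_ring between -0.05 and 0.05 rad/s and velocity of joint needle between -0.1 and 0.1 rad/s and horizontal distance between yolk_bowl and plate below 0.03 m and contact force between yolk_bowl and plate above 0.8 N and angle between yolk_bowl's own z axis and vertical below 0.08 rad); the robot touches nothing.
It fails at once if the bowl is lifted off the plate (z of yolk_bowl in the frame of plate above 0.07 m).
It fails at once if the bowl is shoved more than 20 mm or tipped (distance of yolk_bowl from where it was at the start of the episode above 0.02 m or angle between yolk_bowl's own z axis and vertical above 0.2 rad).
It fails at once if a bystander is moved more than 30 mm (distance of any of butter, drum_cornflour, pastry_carton, cutter_ring from where it was at the start of the episode above 0.03 m).
It also fails if it takes over 61 s, if anything falls off the work surface, if the arm or the gripper's body presses on something with over 40 N, if the wrist force passes 120 N, or if a joint passes its speed limit or range.

## Robot

A 7-joint arm with a two-finger parallel gripper is mounted at the origin on a cart in front of the work surface, level with it; the furniture and walls round the work are solid. World frame = base frame: x ahead of the robot, y to its left, z up, the work surface at z = 0. Lengths are in m, angles in rad, forces in N, time in s.
With the tool pointing down it reaches from about 0.425 to 0.925 m from the base axis. Payload 6.8 kg.
Tool frame: the origin (TCP) lies midway between the tips of the shut fingers; the grasp point (between the pads) lies 19 mm behind it; z points along the fingers, y is the line along which they close (so a half turn about z gives the same grasp; the last joint's range is limited). The gripper opens to 85 mm and grips with 20 to 120 N. Pads are 22 mm wide; open, the fingers measure 114 mm over their backs; the gripper's body (76 mm by 85 mm) begins 54 mm behind the grasp point. The pads swing forward as they close: fully open they stand 13 mm farther back than shut.
Start: joints at [1.141, 0.477, 0.022, 1.555, -0.011, 1.109, -0.083], TCP at [0.213, -0.64, 0.195] pointing down, gripper open.
Joint ranges: [-2.96, 2.96], [-0.34, 2.1], [-1.41, 1.46], [0.24, 2.44], [-1.37, 4.51], [0.17, 1.92], [-2.96, 2.96]. Speed limits (rad/s): [2.39, 2.39, 3.14, 3.14, 3.14, 3.14, 3.14].

## Interface

Orientations are given as a unit quaternion [w, x, y, z].
In Python, from station import * gives the robot as it stands.
- The arm moves only by the shell command python3 -m creep 'ROWS' [FORCE]. ROWS is JSON, a list of rows, each a list of 7 numbers: the gripper command: -1 is shut, 1 is fully open, values between are in proportion, then the shift along the world's x, y, z in mm, then the turn, a rotation vector about the world's x, y, z in rad. A call has 1 to 5 rows; each row shifts and turns the commanded pose from where the row before left it; what a row does not reach is not made up. A row lasts 1/8 s, in which the tool goes at most 62.5 mm and 10.7 degrees, less where a joint would pass 70% of its speed; a pose out of reach is approached as far as the arm can. A call is refused whole if a number of a shift passes 62.5 or a number of a turn 0.188, either way. A call with a gripper value outside its range is refused whole. The fingers move at their own pace and stop on an object; FORCE is the grip in N (left out, the last holds). Time passes only in rows, so rows that do not move let the fingers close. It gives the time, the measured TCP pose, the force, the opening and the grip force at its end, in the units of the state.
- get_obs(): the state, without advancing time (a new reading comes with each control period).
- read_camera(name): name is "scene" or "top" or "wrist"; returns (picture, depth): 480x640x3 uint8, red, green, blue; 480x640 float32, m along the optical axis (not along the pixel's ray), 0 where there is no reading.
- camera_params(name): a dict with "intrinsics" (3x3 intrinsics, pixels), "k1" (the pictures are not rectified: a ray, as slopes to the right and down, at radius r is drawn at 1 + k1 r^2 times it, then the intrinsics apply), "cam_to_world" (4x4, takes a point from camera to world coordinates); the wrist camera has in their place "mount" (4x4, takes a point from camera to tool coordinates, whose origin is the TCP and whose axes are the flange's). Camera axes: x right, y up, looking along -z (the intrinsics and any distortion apply to the point x, -y, -z); pixel columns grow to the right and rows downward; lengths in m; the calibration is good to about 2 mm. A picture is of the moment at which its call begins: read the wrist's pose just before it. camera_params takes no time and is no camera call.
- hand_in(): hands the job in; it is judged then, once.
The state is a dict: "t": time; "q": joint angles; "joint_vel": joint speeds; "joint_torque": joint torques, N m; "eef_pos": TCP position; "tool_rot": TCP orientation; "contact_force": force on the tool from outside, world axes, zero at the start; "torque": the same for the moment, N m; "gripper_width": opening from 0.0 (shut) to 1.0 (fully open); "grasp_force": force on a finger pad.
Only numpy, scipy, OpenCV 4.12 (cv2) and the standard library are available. Lean on these libraries where they do the work, as an engineer would, in place of code of your own. Each camera call takes 0.05 s, during which the arm holds its last target. There are 200 camera calls.

## Working session

There is one attempt and no reset: what is moved stays moved. The work goes in short steps, Python scripts to look and compute and a shell command to move; the robot and the scene stay as the last step left them, time stands still between calls to the robot, and variables do not carry over. Pictures are saved under pics/ and viewed, at most 10 in all, crops included, and the job is handed in when it is done.

```bash
mkdir -p pics; ls
cat > h.py <<'E'
from station import *
import numpy as np, cv2
def snap(n,f):
    im,d=read_camera(n); cv2.imwrite('pics/'+f+'.png',im[:,:,::-1]); np.savez('pics/'+f+'.npz',im=im,d=d); return im,d
def ray(n,u,v,T=None):
    p=camera_params(n);K=np.array(p["intrinsics"]);T=np.array(p["cam_to_world"]) if T is None else T
    D=np.array([p["k1"],0,0,0,0.])
    x,y=cv2.undistortPoints(np.array([[[u,v]]],float),K,D)[0,0]
    return T[:3,3],T[:3,:3]@np.array([x,-y,-1.])
def onz(n,u,v,z):
    o,r=ray(n,u,v); return o+r*(z-o[2])/r[2]
def bydepth(n,u,v,d):
    o,r=ray(n,u,v); return o+r*d
E
python3 - <<'E'
from h import *
im,d=snap('top','top0'); im,d=snap('scene','scene0')
for n in('top','scene'): print(np.round(camera_params(n)['cam_to_world'],3).tolist())
o=get_obs();print(o['t'],o['eef_pos'],o['tool_rot'],o['gripper_width'])
E
```

```text
pics
[[-0.01, 0.984, -0.18, 0.354], [-1.0, -0.011, -0.008, 0.105], [-0.009, 0.18, 0.984, 1.138], [0.0, 0.0, 0.0, 1.0]]
[[-0.64, 0.564, -0.522, -0.127], [-0.768, -0.463, 0.442, 0.703], [0.008, 0.684, 0.73, 1.052], [0.0, 0.0, 0.0, 1.0]]
0.1 [ 0.21326116 -0.63978746  0.1941845 ] [-8.26109599e-04  9.87085167e-01  1.60194101e-01 -2.02859061e-04] 1.002666307705341
```

View pics/top0.png

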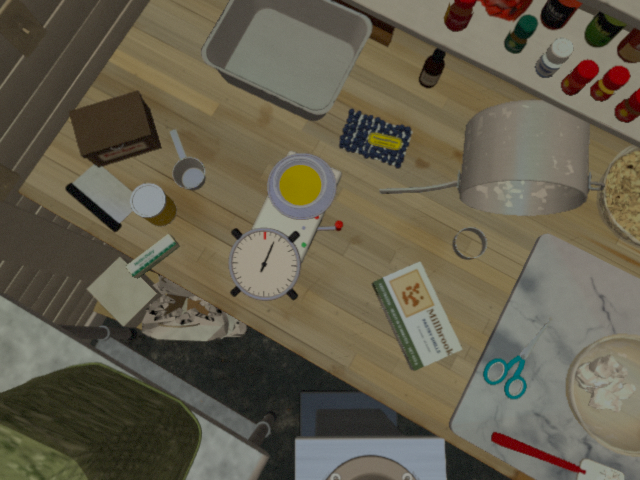

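View pics/scene0.png

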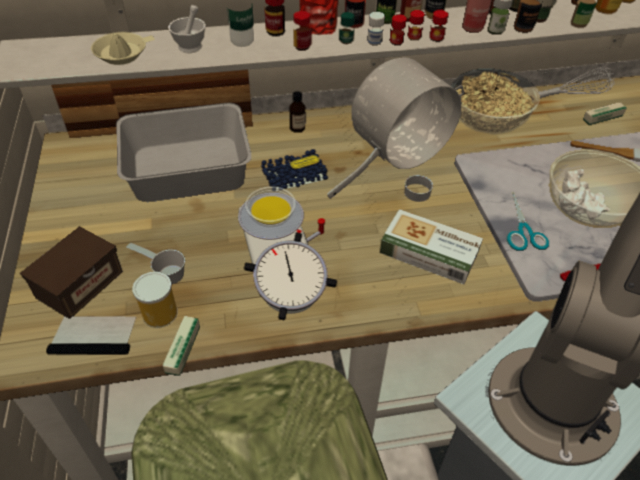

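The top view shows the dial centre at about (265,264), the bowl and plate at (302,186), the red post at (339,226), the zero mark at (265,237) and the needle towards (274,243). In the scene view the post is at (321,226) and the dial at (290,274).

Run:
```python
from h import *
Z={n:np.load(f'pics/{n}0.npz') for n in('top','scene')}
def red(n,x0,x1,y0,y1):
    im=Z[n]['im'].astype(int); m=(im[...,0]>110)&(im[...,1]<70)&(im[...,2]<70)
    k=np.zeros_like(m);k[y0:y1,x0:x1]=1; v,u=np.nonzero(m&k); return u,v
u,v=red('top',331,350,215,238); print('post px',u.mean(),v.mean(),len(u),np.median(Z['top']['d'][v,u]), onz('top',u.mean(),v.mean(),.057))
u,v=red('scene',312,330,212,236);print('scene', u.mean(),v.min(),v.max(), onz('scene',u.mean(),v.min()+2.5,.057))
u,v=red('top',255,275,228,245);print('zero',u.mean(),v.mean(),len(u))
print([ (round(float(Z['top']['d'][v,u]),3),bydepth('top',u,v,Z['top']['d'][v,u]).round(3).tolist()) for u,v in((265,264),(250,280),(285,280),(265,290),(302,186),(272,190),(335,175))])
# dial face plane fit/circle centre from depth: white face
im=Z['top']['im'].astype(np.uint8)
g=cv2.inRange(im,(150,140,120),(255,255,255))
k=np.zeros_like(g);cv2.circle(k,(265,264),45,255,-1)
c=max(cv2.findContours(g&k,0,1)[0],key=cv2.contourArea);e=cv2.fitEllipse(c);print('face ellipse',e)
b=cv2.inRange(im,(0,0,0),(60,60,60));k2=k*0;cv2.circle(k2,(265,264),48,255,-1);cv2.circle(k2,(265,264),39,0,-1)
n,l,s,cc=cv2.connectedComponentsWithStats(b&k2);print([(s[i,4],cc[i].round(1).tolist()) for i in range(1,n) if s[i,4]>8])
```

```text
post px 338.47058823529414 223.8235294117647 51 1.1073233 [0.60422155 0.05935374 0.057     ]
scene 320.96774193548384 218 223 [0.60410162 0.05899394 0.057     ]
zero 264.5 235.0 14
[(1.078, [0.515, 0.218, 0.072]), (1.089, [0.483, 0.252, 0.055]), (1.084, [0.482, 0.176, 0.059]), (1.09, [0.462, 0.22, 0.05]), (1.096, [0.683, 0.138, 0.084]), (1.119, [0.682, 0.205, 0.061]), (1.15, [0.723, 0.064, 0.035])]
face ellipse ((264.2221374511719, 263.8155212402344), (58.08466339111328, 60.024940490722656), 146.3756103515625)
[(np.int32(61), [235.8, 232.5]), (np.int32(38), [295.3, 234.7]), (np.int32(37), [233.9, 292.1]), (np.int32(49), [293.2, 295.4])]
```

```bash
python3 -m creep '[[-1,31,48,0,0,0,0.16],[-1,31,48,0,0,0,0.16],[-1,31,48,0,0,0,0.16],[-1,31,48,0,0,0,0.16],[-1,31,48,0,0,0,0.17]]'
python3 -m creep '[[-1,31,48,0,0,0,0],[-1,31,48,0,0,0,0],[-1,31,48,0,0,0,0],[-1,31,48,0,0,0,0],[-1,31,48,0,0,0,0]]'
python3 -m creep '[[-1,31,48,0,0,0,0],[-1,31,48,0,0,0,0],[-1,31,48,0,0,0,0],[-1,31,48,0,0,0,0],[-1,0,0,0,0,0,0]]'
python3 - <<'E'
from h import *
print(get_obs()['q'])
E
```

```text
t: 0.72
eef_pos: [0.3691, -0.3986, 0.1949]
tool_rot: [-0.0, 0.843, 0.538, -0.0]
contact_force: [0.9, -0.1, -0.2]
gripper_width: 0.001
grasp_force: 0.0
t: 1.35
eef_pos: [0.524, -0.1588, 0.195]
tool_rot: [-0.0, 0.844, 0.536, -0.0]
contact_force: [0.9, -0.4, -0.1]
gripper_width: -0.001
grasp_force: 0.0
t: 1.98
eef_pos: [0.6482, 0.0383, 0.1945]
tool_rot: [-0.002, 0.842, 0.539, 0.001]
contact_force: [-0.3, 0.3, 0.2]
gripper_width: 0.001
grasp_force: 0.0
[ 0.16506571  0.47324283 -0.44214732  1.5968091   0.21428037  1.11984912
 -0.75934343]
```

```bash
python3 -m creep '[[-1,-2,-4,-50,0,0,0],[-1,0,0,-55,0,0,0],[-1,0,0,-50,0,0,0],[-1,-9,4,0,0,0,0],[-1,-9,4,0,0,0,0]]'
python3 -m creep '[[-1,-14,6.5,0,0,0,0],[-1,-14,6.5,0,0,0,0],[-1,-14,6.5,0,0,0,0],[-1,-14,6.5,0,0,0,0],[-1,0,0,0,0,0,0]]'
python3 - <<'E'
from h import *
snap('top','top1')
E
```

```text
t: 2.6
eef_pos: [0.6277, 0.0358, 0.0416]
tool_rot: [0.0, 0.844, 0.536, 0.001]
contact_force: [0.5, -0.5, 0.7]
gripper_width: -0.002
grasp_force: 0.0
t: 3.22
eef_pos: [0.5702, 0.0625, 0.0402]
tool_rot: [-0.0, 0.844, 0.537, -0.0]
contact_force: [-0.2, 0.8, -0.8]
gripper_width: 0.001
grasp_force: 0.0
```

```bash
python3 -c "
import cv2;i=cv2.imread('pics/top1.png')[140:320,190:390];cv2.imwrite('pics/c1.png',cv2.resize(i,None,fx=3,fy=3,interpolation=2))"
```

```text
(no output)
```

View pics/c1.png

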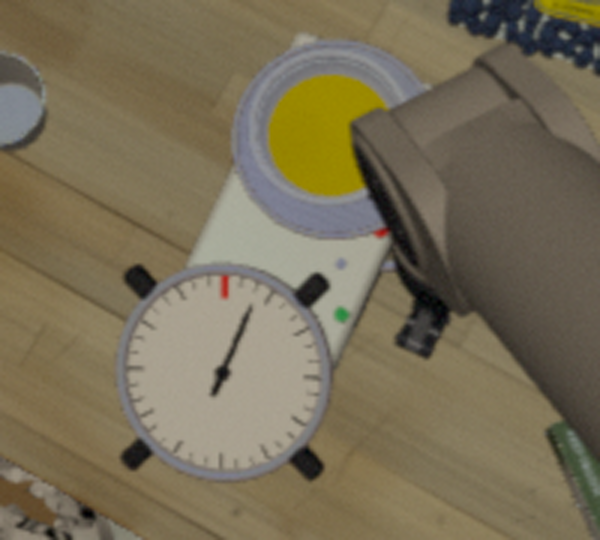

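The top crop shows the needle still at 12 o'clock and the post hidden under the hand, with the gripper at crop (420,330). I'll check the scene view.

Run:
```python
from h import *
im,d=snap('scene','scene1')
i=im[190:320,230:370,::-1];cv2.imwrite('pics/c2.png',cv2.resize(i,None,fx=4,fy=4,interpolation=2))
```

```text
(no output)
```

View pics/c2.png

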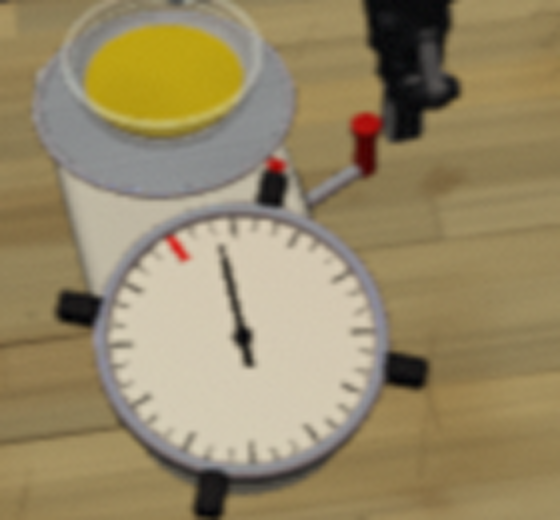

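Run:
```python
from h import *
o=get_obs();print(o['eef_pos'],o['contact_force'])
def proj(n,P):
    p=camera_params(n);T=np.linalg.inv(np.array(p['cam_to_world']));c=T[:3,:3]@P+T[:3,3];x,y=c[0]/-c[2],-c[1]/-c[2];s=1+p['k1']*(x*x+y*y);K=np.array(p['intrinsics']);return K[0,0]*x*s+K[0,2],K[1,1]*y*s+K[1,2]
print(proj('scene',o['eef_pos']),proj('top',o['eef_pos']))
for P in([.604,.059,.057],[.539,.089,.057],[.604,.059,.016]):print(proj('scene',np.array(P)))
for f in('scene0','scene1'):
    im=np.load(f'pics/{f}.npz')['im'].astype(int);m=(im[...,0]>100)&(im[...,1]<70)&(im[...,2]<70);m[:,:312]=0;m[:,330:]=0;m[:210]=0;m[240:]=0
    v,u=np.nonzero(m);print(f,u.mean(),v.mean(),v.min(),v.max(),len(u))
```

```text
[0.57180221 0.06154688 0.0402491 ] [ 0.20257189 -0.18506616  0.42926793]
(np.float64(329.0034871444993), np.float64(233.72732552498948)) (np.float64(337.45360217492845), np.float64(239.86686850224052))
(np.float64(320.9939600192629), np.float64(220.5252520585374))
(np.float64(329.5161968214068), np.float64(242.50306105374602))
(np.float64(320.6924144236966), np.float64(232.56494672727376))
scene0 320.69444444444446 221.16666666666666 218 229 36
scene1 320.8857142857143 221.0 218 229 35
```

The scene crop shows the post still at its start (321,221), with the dark finger tip at about (330,224) beside it, not ahead of it. The tip does not project where the TCP should be, so I'll measure it by depth.

Run:
```python
from h import *
o=get_obs()
for n,b in(('top',(318,345,232,262)),('scene',(322,345,190,228))):
    z=np.load(f'pics/{n}1.npz');im,d=z['im'],z['d']
    m=(im.max(2)<75)
    pts=[];
    for v in range(b[2],b[3]):
        for u in range(b[0],b[1]):
            if m[v,u] and d[v,u]>0: pts.append(np.r_[bydepth(n,u,v,d[v,u]),u,v])
    P=np.array(pts); i=np.argsort(P[:,2]); print(n,len(P)); print(P[i[:12]].round(3)); print(P[:,:3].min(0),P[:,:3].max(0))
s=np.load('pics/scene1.npz');t=np.load('pics/scene0.npz')
dif=np.abs(s['im'].astype(int)-t['im']).sum(2)>60; v,u=np.nonzero(dif[185:245,312:350]); print('lowest changed',[(int(x+312),int(y+185)) for x,y in zip(u,v)][-8:])
```

```text
top 390
[[5.51e-01 6.40e-02 2.00e-03 3.36e+02 2.52e+02]
 [5.39e-01 6.40e-02 1.23e-01 3.38e+02 2.48e+02]
 [5.40e-01 6.20e-02 1.26e-01 3.39e+02 2.47e+02]
 [5.42e-01 6.20e-02 1.27e-01 3.39e+02 2.46e+02]
 [5.46e-01 6.20e-02 1.29e-01 3.39e+02 2.44e+02]
 [5.43e-01 6.20e-02 1.32e-01 3.39e+02 2.45e+02]
 [5.43e-01 6.40e-02 1.35e-01 3.38e+02 2.45e+02]
 [5.40e-01 6.50e-02 1.38e-01 3.38e+02 2.46e+02]
 [5.39e-01 6.70e-02 1.40e-01 3.37e+02 2.46e+02]
 [5.37e-01 6.70e-02 1.41e-01 3.37e+02 2.47e+02]
 [5.37e-01 6.50e-02 1.41e-01 3.38e+02 2.47e+02]
 [5.35e-01 6.90e-02 1.44e-01 3.36e+02 2.48e+02]]
[0.48707222 0.06209863 0.00219367] [0.55124733 0.09715206 0.48593759]
scene 557
[[ 6.78e-01 -7.60e-02  1.00e-03  3.42e+02  1.96e+02]
 [ 6.01e-01  5.80e-02  3.60e-02  3.22e+02  2.27e+02]
 [ 5.99e-01  5.90e-02  4.30e-02  3.22e+02  2.26e+02]
 [ 5.98e-01  6.10e-02  4.80e-02  3.22e+02  2.25e+02]
 [ 5.70e-01  7.00e-02  8.00e-02  3.27e+02  2.24e+02]
 [ 5.61e-01  6.30e-02  8.20e-02  3.32e+02  2.24e+02]
 [ 5.59e-01  6.20e-02  8.40e-02  3.33e+02  2.24e+02]
 [ 5.61e-01  6.70e-02  8.50e-02  3.31e+02  2.24e+02]
 [ 5.69e-01  7.20e-02  8.50e-02  3.27e+02  2.23e+02]
 [ 5.71e-01  7.00e-02  8.50e-02  3.27e+02  2.22e+02]
 [ 5.67e-01  7.00e-02  8.60e-02  3.28e+02  2.23e+02]
 [ 5.57e-01  6.20e-02  8.80e-02  3.34e+02  2.23e+02]]
[ 0.5091535  -0.07561232  0.0012997 ] [0.67782085 0.09961015 0.21463943]
lowest changed [(333, 224), (334, 224), (327, 225), (328, 225), (329, 225), (330, 225), (331, 225), (332, 225)]
```

By depth the visible finger tips are at z≈0.08 while the reported TCP is at 0.040. The real tips are about 40 mm above the reported TCP, so the fingers passed over the post. I'll go back and repeat the push 43 mm lower, watching the force on the way down.

```bash
python3 -m creep '[[-1,35,-12,0,0,0,0],[-1,36,-13,0,0,0,0],[-1,0,0,0,0,0,0],[-1,0,0,-15,0,0,0],[-1,0,0,-10,0,0,0]]'
python3 -m creep '[[-1,0,0,-10,0,0,0],[-1,0,0,-8,0,0,0],[-1,0,0,0,0,0,0]]'
python3 - <<'E'
from h import *
im,d=snap('scene','scene2')
i=im[170:320,230:390,::-1];cv2.imwrite('pics/c3.png',cv2.resize(i,None,fx=4,fy=4,interpolation=2))
print(get_obs()['contact_force'],get_obs()['eef_pos'])
E
```

```text
t: 3.95
eef_pos: [0.6408, 0.0371, 0.0135]
tool_rot: [-0.001, 0.844, 0.537, -0.001]
contact_force: [-0.3, -0.6, -0.1]
gripper_width: -0.0
grasp_force: 0.0
t: 4.32
eef_pos: [0.6418, 0.0367, -0.0037]
tool_rot: [-0.0, 0.844, 0.536, -0.001]
contact_force: [0.0, 0.2, 0.1]
gripper_width: -0.0
grasp_force: 0.0
[ 1.02278188  0.4363585  -0.52030907] [ 0.64231212  0.03671977 -0.00314064]
```

View pics/c3.png

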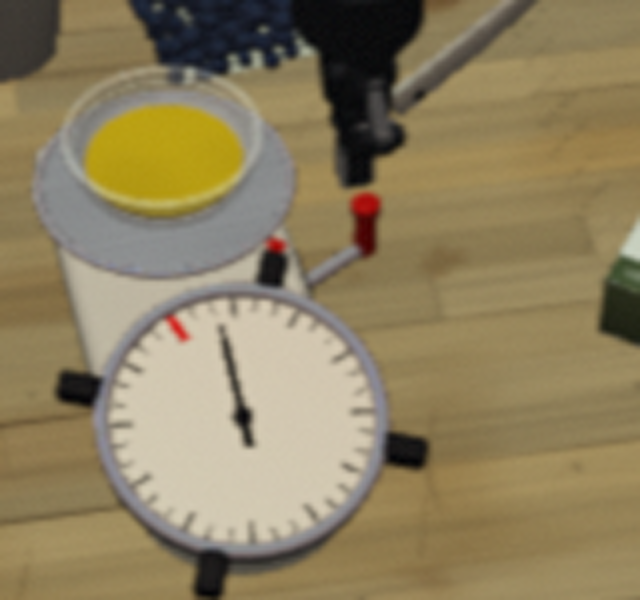

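The crop confirms it: the fingers (tip at crop (355,183)) are behind the post at (365,205), with no contact although the reported z is -3 mm. Now I push.

```bash
python3 -m creep '[[-1,-11,5,0,0,0,0],[-1,-11,5,0,0,0,0],[-1,-11,5,0,0,0,0],[-1,-11,5,0,0,0,0],[-1,0,0,0,0,0,0]]'
python3 -m creep '[[-1,-11,5,0,0,0,0],[-1,-11,5,0,0,0,0],[-1,-9,4,0,0,0,0],[-1,-9,4.5,0,0,0,0],[-1,0,0,0,0,0,0]]'
python3 - <<'E'
from h import *
im,d=snap('scene','scene3')
i=im[170:320,230:390,::-1];cv2.imwrite('pics/c4.png',cv2.resize(i,None,fx=4,fy=4,interpolation=2))
print(get_obs()['contact_force'],get_obs()['eef_pos'])
E
```

```text
t: 5.0
eef_pos: [0.5971, 0.058, -0.0028]
tool_rot: [-0.001, 0.844, 0.537, -0.0]
contact_force: [0.3, -0.9, 0.6]
gripper_width: -0.0
grasp_force: 0.0
t: 5.62
eef_pos: [0.5594, 0.0751, -0.0025]
tool_rot: [0.001, 0.844, 0.536, 0.001]
contact_force: [4.4, -0.7, -1.2]
gripper_width: -0.002
grasp_force: 2.1
[ 4.60288305 -0.73468114 -0.78884728] [ 0.55943176  0.07513974 -0.00248386]
```

View pics/c4.png

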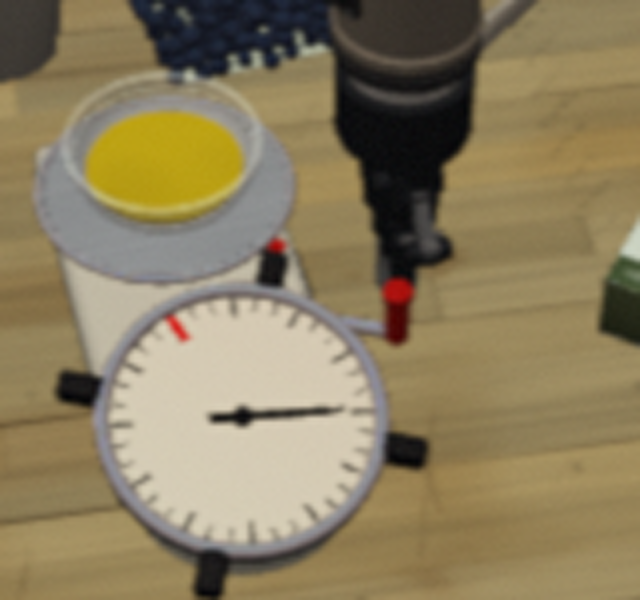

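The post is now at the predicted green-end position (329,242), the needle has swung from 12 o'clock to about crop (340,410), and the force is 4.6 N at the stop. Next I measure the needle and ring angles on the dial plane and work out the lug poses.

```bash
cat > dial.py <<'E'
from h import *
yaw=np.radians(-25.3); C=np.array([.515,.219,.072])  # face centre
X=np.array([np.cos(yaw),np.sin(yaw),0]);Y=np.array([-X[1],X[0],0]);Zv=np.array([0,0,1.])
t=np.radians(18);A=np.cos(t)*Zv-np.sin(t)*X; N=np.cos(t)*X+np.sin(t)*Zv  # axis, 12 o'clock
E_=-Y # 3 o'clock
def polar(n,u,v,c=C):
    o,r=ray(n,u,v);P=o+r*(A@(c-o))/(A@r)-c; return np.hypot(P@N,P@E_),np.arctan2(P@E_,P@N)
def measure(n,im):
    o=None;h=im.astype(int)
    vv,uu=np.mgrid[0:480,0:640];
    sel=[(u,v)+polar(n,u,v) for v in range(215,320) for u in range(225,335)]
    S=np.array(sel);px=h[S[:,1].astype(int),S[:,0].astype(int)]
    # recentre on ring-free face: bright pixels
    br=(px.min(1)>130)&(S[:,2]<.075); 
    m=(S[:,2]>.045)&(S[:,2]<.074)&(px[:,0]-px[:,1]>70)
    z=np.angle(np.exp(1j*S[m,3]).mean())
    m2=(S[:,2]>.018)&(S[:,2]<.050)&(px.max(1)<90)
    k=np.angle(np.exp(1j*S[m2,3]).mean())
    return z,k,m.sum(),m2.sum(),S[m,2].mean()
def lug(clock,r=.092,c=C-.010*A): return c+r*(np.cos(clock)*N+np.sin(clock)*E_)
E
python3 - <<'E'
from dial import *
for n in('scene0','scene1','scene3','top0'):
    print(n,measure(n[:-1],np.load(f'pics/{n}.npz')['im']))
im=np.load('pics/scene3.npz')['im']; z,k=measure('scene',im)[:2]
for L,a in zip('abcd',(45,135,225,315)):
    for x,y in((0,0),): c=z-np.radians(a); print(L,round(np.degrees(c)%360),lug(c).round(3))
print([ (round(p,3)) for q in ((235.8,232.5),(295.3,234.7),(233.9,292.1),(293.2,295.4)) for p in polar('top',*q)])
E
```

```text
Traceback (most recent call last):
  File "dial.py", line 11, in measure
    sel=[(u,v)+polar(n,u,v) for v in range(215,320) for u in range(225,335)]
               ~~~~~^^^^^^^
  File "dial.py", line 7, in polar
    o,r=ray(n,u,v);P=o+r*(A@(c-o))/(A@r)-c; return np.hypot(P@N,P@E_),np.arctan2(P@E_,P@N)
        ~~~^^^^^^^
  File "h.py", line 6, in ray
    p=camera_params(n);K=np.array(p["intrinsics"]);T=np.array(p["cam_to_world"]) if T is None else T
ValueError: time passes only in moves, steps and waits
```

```bash
sed -i 's/^def ray/import functools\ncamera_params=functools.lru_cache(None)(camera_params)\ndef ray/' h.py
python3 - <<'E'
from dial import *
for n in('scene0','scene1','scene3','top0'):
    print(n,measure(n[:-1],np.load(f'pics/{n}.npz')['im']))
im=np.load('pics/scene3.npz')['im']; z,k=measure('scene',im)[:2]
for L,a in zip('abcd',(45,135,225,315)):
    c=z-np.radians(a); print(L,round(np.degrees(c)%360),lug(c).round(3))
print([ (round(p,3)) for q in ((235.8,232.5),(295.3,234.7),(233.9,292.1),(293.2,295.4)) for p in polar('top',*q)])
E
```

```text
scene0 (np.float64(-0.411400585064294), np.float64(-0.04682165631090152), np.int64(17), np.int64(11), np.float64(0.06110614651648876))
scene1 (np.float64(-0.411400585064294), np.float64(-0.04682165631090152), np.int64(17), np.int64(11), np.float64(0.06110614651648876))
scene3 (np.float64(-0.411400585064294), np.float64(1.7461521780345235), np.int64(17), np.int64(12), np.float64(0.06110614651648876))
top0 (np.float64(-0.39941751585163493), np.float64(-0.04384023168497765), np.int64(14), np.int64(24), np.float64(0.061860937102558335))
a 291 [0.583 0.281 0.073]
b 201 [0.459 0.283 0.036]
c 111 [0.452 0.154 0.052]
d 21 [0.577 0.152 0.089]
[np.float64(0.091), np.float64(-1.16), np.float64(0.092), np.float64(0.402), np.float64(0.093), np.float64(-2.724), np.float64(0.091), np.float64(1.98)]
```

```bash
cat >> dial.py <<'E'
def tcp(cl,r=.097): 
    p=lug(cl,r); return (p-np.array([0,0,.008+.040]))*1000
E
python3 - <<'E'
from dial import *
cl=np.linspace(0,2.04,13); W=np.array([tcp(c) for c in cl]); print('start',W[0].round(0),'end',W[-1].round(0)); print(np.diff(W,axis=0).round(1).tolist())
# tool x heading: radial + pi
p=E_*0+N; print('toolx heading wanted',np.arctan2(N[1],N[0])+np.pi)
E
```

```text
start [601. 178.  44.] end [443. 157.   1.]
[[-8.2, -14.3, -0.4], [-10.4, -12.7, -1.3], [-12.3, -10.8, -2.1], [-13.8, -8.6, -2.9], [-14.9, -6.1, -3.5], [-15.6, -3.5, -4.1], [-15.8, -0.7, -4.5], [-15.6, 2.1, -4.9], [-14.9, 4.8, -5.0], [-13.8, 7.3, -5.1], [-12.3, 9.7, -5.0], [-10.5, 11.8, -4.7]]
toolx heading wanted 2.7000243528352277
```

```bash
python3 -m creep '[[-1,9,-4,0,0,0,0],[-1,0,0,40,0,0,0.18],[-1,0,0,60,0,0,0.18],[-1,0,0,20,0,0,0.18],[-1,0,0,0,0,0,0.18]]'
python3 -m creep '[[-1,0,0,0,0,0,0.18],[-1,0,0,0,0,0,0.18],[-1,0,0,0,0,0,0.18],[-1,0,0,0,0,0,0.18],[-1,0,0,0,0,0,0.13]]'
```

```text
t: 6.3
eef_pos: [0.5685, 0.0712, 0.1192]
tool_rot: [0.001, 0.599, 0.801, 0.001]
contact_force: [0.1, -0.6, -0.9]
gripper_width: 0.0
grasp_force: 0.0
t: 6.92
eef_pos: [0.5669, 0.0707, 0.1167]
tool_rot: [-0.001, 0.216, 0.976, -0.0]
contact_force: [0.4, 0.7, 0.6]
gripper_width: 0.0
grasp_force: 0.0
```

```bash
python3 -m creep '[[-1,11,36,0,0,0,0],[-1,11,36,0,0,0,0],[-1,11,35,0,0,0,0],[-1,0,0,-35,0,0,0],[-1,0,0,-20,0,0,0]]'
python3 -m creep '[[-1,0,0,-12,0,0,0],[-1,0,0,-6,0,0,0],[-1,0,0,0,0,0,0]]'
python3 - <<'E'
from h import *
im,d=snap('scene','scene4')
i=im[150:320,210:370,::-1];cv2.imwrite('pics/c5.png',cv2.resize(i,None,fx=3.5,fy=3.5,interpolation=2))
E
```

```text
t: 7.55
eef_pos: [0.5993, 0.1775, 0.06]
tool_rot: [-0.001, 0.218, 0.976, -0.001]
contact_force: [0.5, 0.0, 0.8]
gripper_width: -0.002
grasp_force: 0.0
t: 7.92
eef_pos: [0.6007, 0.1778, 0.0443]
tool_rot: [0.0, 0.218, 0.976, -0.0]
contact_force: [-0.1, -0.3, 1.5]
gripper_width: -0.002
grasp_force: 0.0
```

View pics/c5.png

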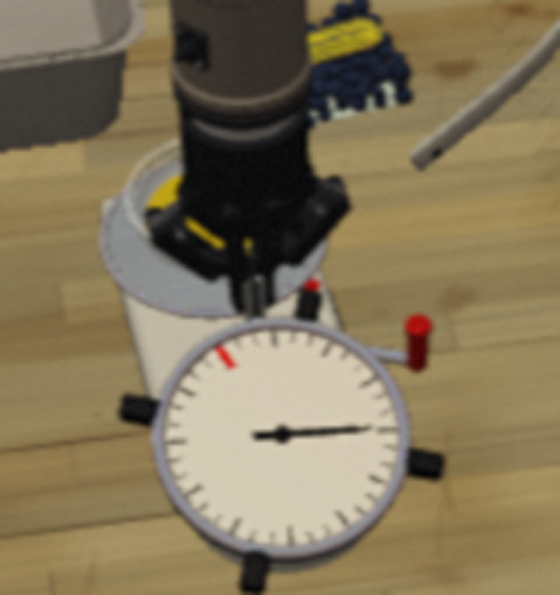

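The fingers (crop (255,295)) are down between the dial and the plate, anticlockwise of lug d (crop (307,303)), and nothing is disturbed. I'll sweep clockwise.

```bash
python3 -m creep '[[-1,-8,-14.5,-0.5,0,0,-0.17],[-1,-10.5,-12.5,-1.5,0,0,-0.17],[-1,-12.5,-11,-2,0,0,-0.17],[-1,-14,-8.5,-3,0,0,-0.17],[-1,0,0,0,0,0,0]]'
python3 -m creep '[[-1,-15,-6,-3.5,0,0,-0.17],[-1,-15.5,-3.5,-4,0,0,-0.17],[-1,-16,-0.5,-4.5,0,0,-0.17],[-1,-15.5,2,-5,0,0,-0.17],[-1,0,0,0,0,0,0]]'
python3 - <<'E'
from dial import *
im,d=snap('scene','scene5'); print(measure('scene',im),get_obs()['contact_force'])
i=im[150:320,210:370,::-1];cv2.imwrite('pics/c6.png',cv2.resize(i,None,fx=3.5,fy=3.5,interpolation=2))
E
```

```text
t: 8.6
eef_pos: [0.5554, 0.1311, 0.0379]
tool_rot: [0.001, 0.531, 0.848, -0.0]
contact_force: [0.4, 0.3, -0.3]
gripper_width: 0.003
grasp_force: 0.0
t: 9.22
eef_pos: [0.4934, 0.1245, 0.0205]
tool_rot: [0.0, 0.781, 0.624, 0.0]
contact_force: [-0.2, -0.3, -0.4]
gripper_width: -0.002
grasp_force: 0.0
(np.float64(0.8316512204750385), np.float64(1.7480989302611951), np.int64(20), np.int64(13), np.float64(0.0591706002804438)) [ 0.1479673   0.11027335 -0.55111304]
```

View pics/c6.png

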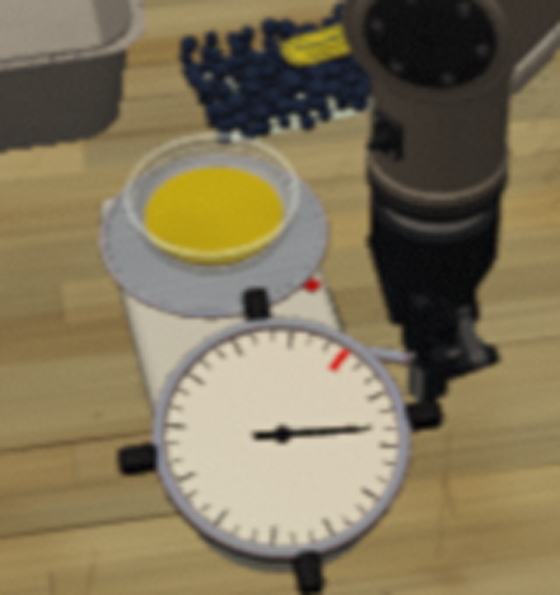

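The zero mark is now at crop (340,360), the ring is at 0.83 against the needle's 1.75, and the finger sits behind the lug at crop (425,400). I continue.

```bash
python3 -m creep '[[-1,-15,5,-5,0,0,-0.17],[-1,-14,7.5,-5,0,0,-0.17],[-1,-12.5,9.5,-5,0,0,-0.17],[-1,-10.5,12,-4.5,0,0,-0.17],[-1,0,0,0,0,0,0]]'
python3 - <<'E'
from dial import *
im,d=snap('scene','scene6'); z,k,*r=measure('scene',im);im,d=snap('top','top6'); print(z,k,k-z,r,measure('top',im))
D=k-z; W=np.array([tcp(c) for c in np.linspace(2.04,2.04+D,4)]); print(D/3,np.diff(W,axis=0).round(1).tolist())
E
```

```text
t: 9.9
eef_pos: [0.4419, 0.1589, 0.0008]
tool_rot: [-0.0, 0.944, 0.329, 0.0]
contact_force: [0.3, -0.2, 0.5]
gripper_width: 0.005
grasp_force: 0.0
1.528201330692449 1.749828963729754 0.22162763303730504 [np.int64(20), np.int64(11), np.float64(0.060133104016862934)] (np.float64(nan), np.float64(1.9008990114651447), np.int64(0), np.int64(353), np.float64(nan))
0.07387587767910168 [[-3.9, 5.7, -1.9], [-3.5, 6.0, -1.9], [-3.0, 6.3, -1.8]]dial.py:16: RuntimeWarning: Mean of empty slice.
  z=np.angle(np.exp(1j*S[m,3]).mean())
  ret = ret.dtype.type(ret / rcount)
dial.py:19: RuntimeWarning: Mean of empty slice.
  return z,k,m.sum(),m2.sum(),S[m,2].mean()
```

```bash
python3 -m creep '[[-1,-4,5.5,-2,0,0,-0.07],[-1,-3.5,6,-2,0,0,-0.07],[-1,-3,6,-2,0,0,-0.07],[-1,0,0,0,0,0,0],[-1,0,0,0,0,0,0]]'
python3 - <<'E'
from dial import *
im,d=snap('scene','scene7'); z,k,*r=measure('scene',im); print(z,k,k-z,r)
i=im[210:320,230:340,::-1];cv2.imwrite('pics/c7.png',cv2.resize(i,None,fx=5,fy=5,interpolation=2))
E
```

```text
t: 10.62
eef_pos: [0.4316, 0.1747, -0.0053]
tool_rot: [0.0, 0.974, 0.225, 0.0]
contact_force: [0.8, -0.8, 0.2]
gripper_width: 0.004
grasp_force: 0.0
1.7322712172019499 1.749828963729754 0.017557746527804063 [np.int64(17), np.int64(11), np.float64(0.05897226841439229)]
```

View pics/c7.png

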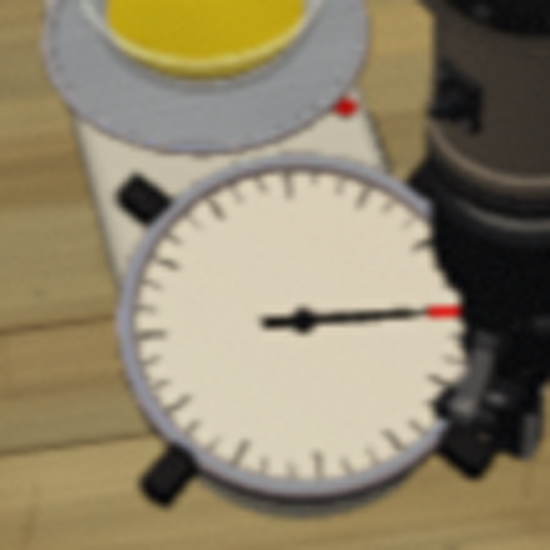

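The red mark (crop (443,311)) is in line with the needle (centre (303,320), tip (420,312)) to within about 1°. I back off and check once more.

```bash
python3 -m creep '[[-1,3,-6,2,0,0,0],[-1,4,-6,2,0,0,0],[-1,2,-6,30,0,0,0],[-1,0,0,60,0,0,0],[-1,0,-40,45,0,0,0]]'
python3 -m creep '[[-1,0,-60,0,0,0,0],[-1,0,-60,0,0,0,0],[-1,0,-30,0,0,0,0],[-1,0,0,0,0,0,0],[-1,0,0,0,0,0,0]]'
python3 - <<'E'
from dial import *
for n in('scene','top'):
    im,d=snap(n,n+'8'); z,k,*r=measure(n,im); print(n,z,k,k-z,r)
im=np.load('pics/scene8.npz')['im'].astype(int);m=(im[...,0]>100)&(im[...,1]<70)&(im[...,2]<70);m[:,:322]=0;m[:,340:]=0;m[:230]=0;m[260:]=0
v,u=np.nonzero(m);print('post',u.mean(),v.min(),v.max(),len(u)); print(get_obs()['contact_force'],get_obs()['t'])
E
```

```text
t: 11.3
eef_pos: [0.4411, 0.1189, 0.1363]
tool_rot: [-0.001, 0.974, 0.226, 0.002]
contact_force: [1.5, -1.1, 0.4]
gripper_width: -0.001
grasp_force: 0.0
t: 11.92
eef_pos: [0.4401, -0.0324, 0.1337]
tool_rot: [-0.0, 0.975, 0.224, 0.0]
contact_force: [-0.2, 0.2, 0.4]
gripper_width: -0.003
grasp_force: 0.0
scene 1.7312071069118606 1.7480989302611951 0.01689182334933448 [np.int64(19), np.int64(13), np.float64(0.05980026265265065)]
top 1.6997083259162111 1.7393034481321594 0.0395951222159483 [np.int64(16), np.int64(22), np.float64(0.05992562938604144)]
post 328.5744680851064 240 255 47
[-0.73423841  0.17310338 -0.0212815 ] 12.025
```

Both views put the mark 0.02–0.04 rad from the needle, against a limit of 0.087. The post is at its free end and the robot is clear.

```bash
python3 -c "
from station import *
print(hand_in())"
```

```text
the job is handed in; nothing more can be done
None
```

The lock lever is at its free end, the zero mark is in line with the needle (0.02–0.04 rad off, limit 0.087), the bowl was left on the plate and the job is handed in; no verdict was returned.

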